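Put the setting block away and hold the tee block against the sprung stop

ROBOT

A 7-joint arm with a two-finger parallel gripper is mounted at the origin on the work surface. World frame = base frame: x ahead of the robot, y to its left, z up, the work surface at z = 0. Lengths are in mm, angles in rad, forces in N, time in s.
With the tool pointing down it reaches from about 350 to 900 mm from the base axis. Payload 19.9 kg.
Tool frame: the origin (TCP) lies at the very end of the fingers, on their centre line; the grasp point (between the pads) lies 19 mm behind it; z points along the fingers, y is the line along which they close (so a half turn about z gives the same grasp; the last joint's range is limited). The gripper opens to 94 mm and grips with 3 to 60 N. Pads are 16 mm wide; open, the fingers measure 119 mm over their backs; the gripper's body (75 mm by 177 mm) begins 78 mm behind the grasp point.
Start: joints at [-1.383, 0.417, -0.01, 1.614, 0.005, 1.111, -0.053], TCP at [142.355, 608.55, 205.425] pointing down, gripper open.
Joint ranges: [-2.81, 2.81], [-0.39, 2.02], [-1.27, 1.25], [0.06, 2.57], [-1.19, 4.33], [0.19, 2], [-2.82, 2.82]. Speed limits (rad/s): [1.89, 1.89, 2.39, 2.39, 3.01, 3.01, 3.01].

INTERFACE

Orientations are given as a 3x3 rotation matrix whose columns are the frame's x, y, z axes.
In Python, from bench import robot gives the robot as it stands.
- The arm moves only by the shell command python3 -m pendant 'ROWS' [FORCE]. ROWS is JSON, a list of rows, each a list of 5 numbers: the shift along the tool's x, y, z normalised to -1 to 1, where 1 is 30 cm, then the turn about the tool's z normalised to -1 to 1, where 1 is 120 degrees, then the opening, from 0 (shut) to 1 (fully open). A call has 1 to 20 rows; each row is the pose to reach, as a shift and turn from the pose commanded when the call began, along the tool's axes at that moment; what a row does not reach only later rows make up. A row lasts 1/12 s, in which the tool goes at most 41.7 mm and 7.16 degrees, less where a joint would pass 70% of its speed; a pose out of reach is approached as far as the arm can. A call with a number of a shift or a turn outside -1 to 1 is refused whole. A call with a gripper value outside its range is refused whole. The fingers move at their own pace and stop on an object; FORCE is the grip in N (left out, the last holds). Time passes only in rows, so rows that repeat a pose let the fingers close. It gives the time, the measured TCP pose, the force, the opening and the grip force at its end, in the units of the state.
- robot.get_state(): the state, without advancing time (a new reading comes with each control period).
- robot.snapshot(name): name is "scene" or "top" or "wrist"; returns a dict with "color" (400x640x3 uint8, blue, green, red), "fx", "fy", "cx", "cy" (pixels), "k1" (the pictures are not rectified: a ray, as slopes to the right and down, at radius r is drawn at 1 + k1 r^2 times it, then the intrinsics apply), "eye" and "attitude" of the camera in the world. Camera axes: x right, y down, z forward; pixel columns grow to the right and rows downward; lengths in mm; the calibration is good to about 2 mm. A picture is of the moment at which its call begins. There is no depth.
- robot.sign_off(): hands the job in; it is judged then, once.
The state is a dict: "clock": time; "joints": joint angles; "joint_vel": joint speeds; "joint_torque": joint torques, N m; "ee_pos": TCP position; "orientation": TCP orientation; "force": force on the tool from outside, world axes, zero at the start; "torque": the same for the moment, N m; "opening": finger opening in mm; "grip_force": force on a finger pad.
Only numpy, scipy, OpenCV 4.12 (cv2) and the standard library are available. Lean on these libraries where they do the work, as an engineer would, in place of code of your own. Each camera call takes 0.05 s, during which the arm holds its last target. There are 200 camera calls.

TASK

The measuring fixture was just zeroed: take the steel setting block off the granite plate and return it, fully down, to its own slot in the wooden case (the middle-sized slot, marked with two brass dots) and let go of it. Then bring the aluminium tee block, flat on the granite, centred and flush against the front of the sprung steel stop bar, without ramming it, and press it on the bar with a steady 8 N or so; finish while still holding that push, as a colleague will clamp the block. Leave the other gauges and blocks where they are.

Things in the scene. Friction and masses are not known exactly. Their poses are not given: they have to be found in the camera images.
- setting_center (a point): Setting block: plain upright steel block 20 (x) x 36 (y) x 60 (z) mm, about 0.33 kg, standing on the granite in front of the stop bar. The point is its centre, 30 mm above its underside; x is its thin direction (20 mm), z up. It may be lifted with the fingers on the two 36 mm wide faces
- slot_middle_mouth (a point): Wooden holder 60 x 60 x 30 mm of the middle-sized slot, fixed, one of three in a row in the case, in varying order, marked with two brass dots. The point is the centre of the slot's mouth, level with the holder's top. Slot 23 (x) x 39 (y) mm, 22 mm deep, edges chamfered by 1.5 mm; x is its narrow direction, z up. The row of holders runs along y, 64 mm apart. Fully down, the setting block's centre is 8 mm above this point and 38 mm of the block stands out
- slot_thin_mouth (a point): The same for the thin slot (13 x 39 mm, one dot): holds the thin block. Not for the setting block
- slot_thick_mouth (a point): The same for the thick slot (33 x 39 mm, three dots): empty. Not for the setting block
- tee_center (a point): The part: aluminium tee block, about 0.45 kg: a foot 60 (x) x 80 (y) x 28 (z) mm with, on the middle of its top, an upright rib 20 (x) x 50 (y) x 42 (z) mm, 70 mm tall in all; starts turned, on the left or right part of the granite. The point is on its centre line 35 mm above its underside, x across the rib, z up. Either long side of the foot (local +x or -x) may face the stop. It can be gripped by the rib or pushed by the foot
- tee: The tee block itself, as above, origin at the centre of its underside. It slides easily on the granite (its lapped underside rubs by about 0.4 to 1 N under its own weight, more if it is pushed down), so nearly all of the push reaches the bar
- setting: The setting block itself, as above, origin at the centre of its underside
- stop: Sprung stop bar: upright steel bar 12 (x) x 110 (y) x 28 (z) mm, 3 to 31 mm above the granite, in front of an aluminium guide housing (its front 33 mm behind the bar's unpressed face, its top 40 mm above the granite, 150 mm wide). Origin at the middle of the bar's front face, at granite height; x points away from the part, the way to press; it moves with the bar
- stop_face (a point): Middle of the front face of the stop bar, 17 mm above the granite; x points into the bar, the way to press, y along the bar, z up; it moves with the bar. The bar only gives way straight back along x, up to 20 mm, against a spring that begins at 2.4 N and stiffens by 0.6 N per mm: 8 N at about 9 mm, 5 N at 4.3 mm, 11 N at 14.3 mm; it springs back when let go
- granite_top (a point): Centre of the top of the granite plate, fixed, 300 x 300 mm, 50 mm above the table; x is the way to press, y along the stop bar, z up. The unpressed front face of the stop bar is 60 mm along +x from this point, centred in y. Two small strap clamp posts stand 115 mm either side of the centre, 118 mm along x, up to 55 mm above the granite
- vblock: Bystander: dark steel V-block 56 x 50 x 42 mm standing on the other side of the granite; origin at the centre of its underside
- thin: Bystander: thin setting block 10 x 36 x 60 mm standing in its slot; origin at the centre of its underside
- thick: Bystander: thick setting block 30 x 36 x 60 mm standing on the table beyond the case; origin at the centre of its underside
- ring_gauge: Bystander: steel ring 64 mm across, 22 mm high; origin at the centre of its underside
- plug_gauge: Bystander: dark stepped steel plug 30 mm across, 75 mm high, upright; origin at the centre of its underside
Things that resemble listed ones, but are neither listed nor needed, are in the scene too. What is shaped like the tee but green or pink is not meant.

How it is judged (in metres and radians):
On the way, in this order (a step that is already met when the one before it is completed fails the run):
1. the setting block stands fully down in the middle-sized slot, let go (horizontal distance between setting_center and slot_middle_mouth below 0.005 m and z of setting_center in the frame of slot_middle_mouth below 0.011 m and angle between setting_center's own z axis and vertical below 0.1 rad and contact force between setting and the arm below 0.2 N and contact force between setting and the fingers below 0.2 N), for 0.3 s.
2. the tee block is pressed flush against the stop bar with 5 to 11 N (contact force between tee and stop between 5 and 11 N and (contact force between tee and the fingers above 2 N or contact force between tee and the arm above 2 N) and angle between the x axis of tee_center and the x axis of stop_face, either way round below 0.07 rad and y of tee_center in the frame of stop_face between -0.012 and 0.012 m and z of tee_center in the frame of granite_top below 0.039 m and angle between tee_center's own z axis and vertical below 0.06 rad and linear speed of tee below 0.01 m/s), for 0.5 s.
At the end, for the whole second after the job is handed in: Holding: the robot presses the tee block on the stop bar with 5 to 11 N, block flat on the granite (within 4 mm and 3.4 deg), flush to the bar (4 deg), centred on it (12 mm) and still; the setting block stands untouched, upright and fully down (3 mm) in the middle-sized slot (all of step 1 and all of step 2); the arm keeps its last pose, push and grip.
It fails at once if the tee block is rammed against the stop bar (over 25 N) (contact force between tee and stop above 25 N).
It fails at once if another gauge or block is moved by more than 20 mm (distance of any of vblock, thin, thick, ring_gauge, plug_gauge from where it was at the start of the episode above 0.02 m).
It also fails if it takes over 69 s, if anything falls off the work surface, if the arm or the gripper's body presses on something with over 40 N, if the wrist force passes 120 N, or if a joint passes its speed limit or range.

## Working session

There is one attempt and no reset: what is moved stays moved. The work goes in short steps, Python scripts to look and compute and a shell command to move; the robot and the scene stay as the last step left them, time stands still between calls to the robot, and variables do not carry over. Pictures are saved under pics/ and viewed, at most 10 in all, crops included, and the job is handed in when it is done.

```bash
ls; mkdir -p pics; cat > h.py <<'E'
import numpy as np, cv2
from bench import robot
def snap(n,save=None):
    s=robot.snapshot(n)
    if save: cv2.imwrite('pics/'+save,np.asarray(s['color']))
    return s
def ray(s,u,v):
    K=np.array([[s['fx'],0,s['cx']],[0,s['fy'],s['cy']],[0,0,1.]])
    p=cv2.undistortPoints(np.array([[[u,v]]],float),K,np.array([s['k1'],0,0,0.]))[0,0]
    return np.array(s['eye'],float).ravel(),np.array(s['attitude']).reshape(3,3)@np.array([p[0],p[1],1])
def at(s,u,v,z):
    e,d=ray(s,u,v); return e+d*(z-e[2])/d[2]
def proj(s,P):
    R=np.array(s['attitude']).reshape(3,3); c=R.T@(np.array(P,float)-np.array(s['eye']).ravel())
    x,y=c[0]/c[2],c[1]/c[2]; f=1+s['k1']*(x*x+y*y)
    return s['fx']*x*f+s['cx'],s['fy']*y*f+s['cy']
E
python3 - <<'E'
from h import *
for n in('scene','top','wrist'):
    s=snap(n,n+'0.png'); print(n,s['fx'],s['k1'],np.round(s['eye'],0),np.round(s['attitude'],2).tolist())
print(robot.get_state())
E
```

```text
pics
scene 471.69944771571505 -0.028755834459659665 [978. 589. 972.] [[-0.82, 0.43, -0.38], [0.57, 0.63, -0.53], [0.01, -0.65, -0.76]]
top 429.10538337243986 -0.02918716544455531 [ 326.  -26. 1222.] [[0.1, -0.97, 0.2], [-0.99, -0.1, 0.02], [-0.0, -0.2, -0.98]]
wrist 291.02972935048376 -0.0410360258520538 [ 60. 629. 384.] [[0.23, 0.93, 0.28], [0.97, -0.22, -0.07], [-0.0, 0.29, -0.96]]
{'clock': 0.15, 'joints': array([-1.3824947 ,  0.41785878, -0.01031862,  1.61400021,  0.00470733,
        1.11074234, -0.05298104]), 'joint_vel': array([-0.00059292, -0.00271127,  0.00077361, -0.0010097 , -0.00100334,
       -0.00195114,  0.00057417]), 'joint_torque': array([ 1.05010578e-03, -8.51535487e+01,  6.39041271e-01, -4.26128948e+01,
       -4.87391360e-02,  1.72836747e-02,  4.62192077e-05]), 'ee_pos': array([142.30069647, 608.28635212, 204.97025127]), 'orientation': array([[-9.73721632e-01,  2.27741439e-01, -1.45026257e-04],
       [ 2.27741471e-01,  9.73721148e-01, -9.74256238e-04],
       [-8.06633840e-05, -9.81682867e-04, -9.99999515e-01]]), 'force': array([-0.09483498, -0.73800264, -0.35945925]), 'torque': array([ 0.00357367, -0.02780983, -0.03341264]), 'grip_force': 0.0, 'opening': 93.9294606686535}
```

View pics/top0.png

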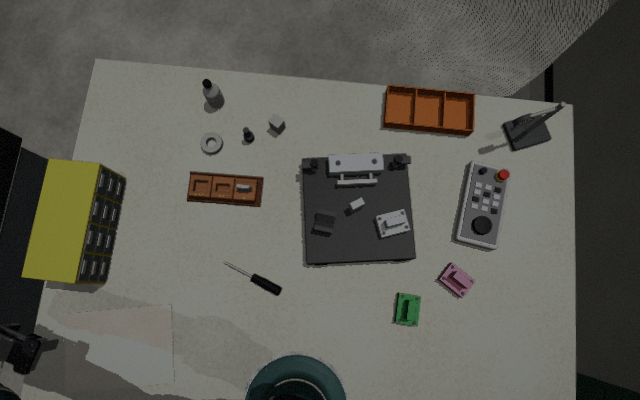

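View pics/scene0.png

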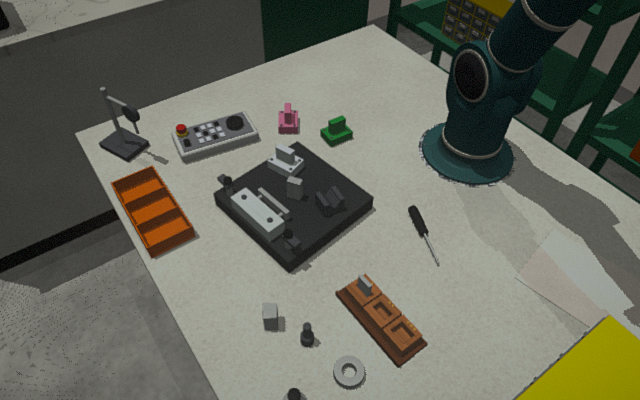

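Top view candidates:
- **Setting block:** (357,204) on the granite. Lookalikes are the thick block on the table (277,124) and the thin block in its slot (243,187).
- **Tee:** aluminium (392,223). Lookalikes are green (407,309) and pink (457,280).
- **Slots:** (201,187), (222,187), and the thin slot at (243,187), which is occupied.

I'll check these in a close crop.

```bash
python3 - <<'E'
import cv2,numpy as np
t=cv2.imread('pics/top0.png');s=cv2.imread('pics/scene0.png')
a=cv2.resize(t[165:212,180:272],(400,204),interpolation=3)
b=cv2.resize(t[145:270,295:420],(400,396),interpolation=3)
c=cv2.resize(s[265:370,325:435],(400,382),interpolation=3)
d=cv2.resize(s[140:275,210:380],(400,218*400//275),interpolation=3)
L=np.vstack([a,b]);R=np.vstack([c,d[:218]]);L=L[:600];R=R[:600]
cv2.imwrite('pics/crop1.png',np.clip(1.6*np.hstack([L,cv2.resize(R,(400,600))]),0,255))
from h import *
s=dict(robot.snapshot('top'))
for n,u,v,z in [('set',357,203,110),('tee',392,223,78),('s1',201,187,30),('s2',222,187,30),('s3',243,187,30),('g1',303,158,50),('g2',407,155,50),('g3',415,258,50),('g4',307,264,50),('barL',338,185,81),('barR',376,185,81),('vb',323,223,92)]:
    print(n,np.round(at(s,u,v,z),0))
E
```

```text
set [ 549. -106.  110.]
tee [ 511. -207.   78.]
s1 [565. 335.  30.]
s2 [571. 275.  30.]
s3 [578. 215.  30.]
g1 [675.  53.  50.]
g2 [ 715. -241.   50.]
g3 [ 426. -281.   50.]
g4 [379.   9.  50.]
barL [599. -53.  81.]
barR [ 610. -156.   81.]
vb [489. -22.  92.][ WARN:0@0.031] global loadsave.cpp:1063 imwrite_ Unsupported depth image for selected encoder is fallbacked to CV_8U.
```

View pics/crop1.png

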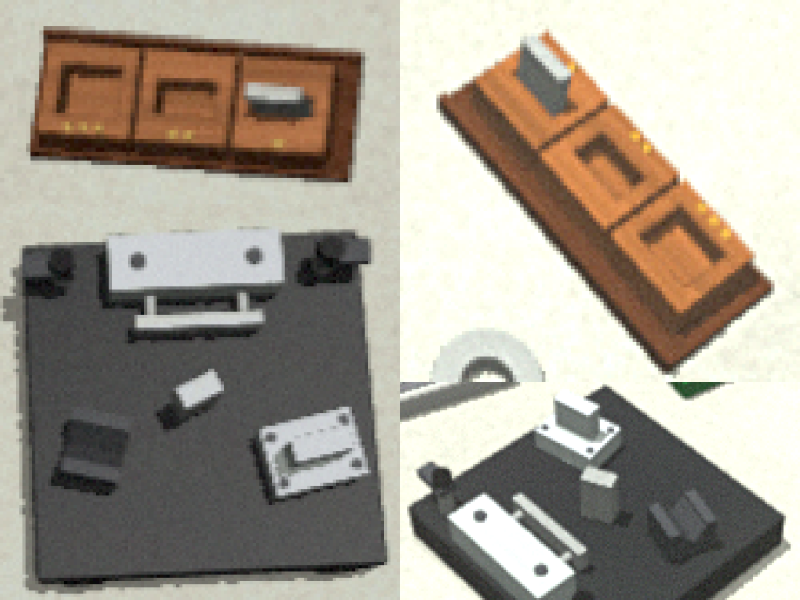

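The crop settles it. The middle holder at top (222,187) has two dots, the left one at (201,187) has three, and the right one (thin) has one. The setting block at (357,204) stands in front of the bar, and the aluminium tee at (392,223) is turned on the right. Next I'll measure both.

```bash
cat >> h.py <<'E'
def rect(s,mask,z):
    c=max(cv2.findContours(mask,cv2.RETR_EXTERNAL,cv2.CHAIN_APPROX_NONE)[0],key=cv2.contourArea)
    P=np.array([at(s,*p[0],z)[:2] for p in c],np.float32)
    (c,(w,h),a)=cv2.minAreaRect(P)
    if w<h: w,h,a=h,w,a+90
    a=(a+90)%180-90
    return np.round(c,1),round(w,1),round(h,1),round(a,1)  # long side angle in world deg
E
python3 - <<'E'
from h import *
s=snap('top');g=cv2.cvtColor(s['color'],cv2.COLOR_BGR2GRAY)
def box(m,u0,u1,v0,v1):
    o=np.zeros_like(m);o[v0:v1,u0:u1]=m[v0:v1,u0:u1];return o
print(g[203:206,350:366], g[223,370:415])
for t in(110,130,150):
    m=((g>t)*255).astype(np.uint8)
    print(t,'set',rect(s,box(m,342,372,192,220),110),'bar',rect(s,box(m,330,385,178,190),81),'tee',rect(s,box(m,370,418,204,245),78))
d=((g<100)*255).astype(np.uint8); print('gran',rect(s,box(d,296,420,150,270),50))
hsv=cv2.cvtColor(s['color'],cv2.COLOR_BGR2HSV)
o=box(cv2.inRange(hsv,(0,100,60),(25,255,255)),180,270,165,212); print('case',rect(s,o,25))
E
```

```text
[[101 125 130 130 132 130 129 129 132 130 132 131 132 130 103  50]
 [ 97 132 131 129 131 130 130 128 130 130 129 130 111  76  61  50]
 [ 59 105 130 131 129 129 129 130 132 130 112  72  56  37  45  51]] [ 52  53  52  37  21  20  31  56 105 131 130 116  90  71  46  42  73 116
 130 130 130 131 132 131 131 129 130 131 122  94  68  69  61  68 104 128
 131 132  94  49  53  54  62 106 127]
110 set (array([ 549.2, -106.7]), 32.3, 16.7, -57.3) bar (array([ 617.3, -103.1]), 104.2, 14.1, -84.0) tee (array([ 512.2, -208.6]), 76.3, 58.2, -70.0)
130 set (array([ 554. , -116.5]), 8.1, 5.3, 4.8) bar (array([610.8, -75.5]), 7.9, 1.9, -38.6) tee (array([ 519.8, -199.4]), 28.7, 20.8, 30.9)Traceback (most recent call last):
  File "<stdin>", line 8, in <module>
  File "h.py", line 18, in rect
    c=max(cv2.findContours(mask,cv2.RETR_EXTERNAL,cv2.CHAIN_APPROX_NONE)[0],key=cv2.contourArea)
ValueError: max() iterable argument is empty
```

```bash
python3 -m pendant '[[-0.93,-1,0,0,0.6],[-0.93,-1,0,0,0.6],[-0.93,-1,0,0,0.6],[-0.93,-1,0,0,0.6],[-0.93,-1,0,0,0.6],[-0.93,-1,0,0,0.6],[-0.93,-1,0,0,0.6],[-0.93,-1,0,0,0.6],[-0.93,-1,0,0,0.6],[-0.93,-1,0,0,0.6],[-0.93,-1,0,0,0.6],[-0.93,-1,0,0,0.6]]'
```

```text
clock: 1.25
ee_pos: [346.4, 251.7, 205.7]
orientation: [[-0.973, 0.231, 0.0], [0.231, 0.973, 0.0], [-0.0, 0.0, -1.0]]
force: [-0.7, 0.2, -0.0]
opening: 56.5
grip_force: 0.0
```

```bash
python3 -m pendant '[[-0.93,-1,0,0.367,0.6],[-0.93,-1,0,0.367,0.6],[-0.93,-1,0,0.367,0.6],[-0.93,-1,0,0.367,0.6],[-0.93,-1,0,0.367,0.6],[-0.93,-1,0,0.367,0.6],[-0.93,-1,0,0.367,0.6],[-0.93,-1,0,0.367,0.6],[-0.93,-1,0,0.367,0.6],[-0.93,-1,0,0.367,0.6],[-0.93,-1,0,0.367,0.6],[-0.93,-1,0,0.367,0.6],[-0.93,-1,0,0.367,0.6],[-0.93,-1,0,0.367,0.6]]'
python3 - <<'E'
from h import *
snap('wrist','w1.png')
E
```

```text
clock: 2.42
ee_pos: [548.9, -100.9, 205.4]
orientation: [[-0.544, 0.839, -0.0], [0.839, 0.544, 0.001], [0.001, 0.0, -1.0]]
force: [-0.0, 0.6, -0.5]
opening: 56.7
grip_force: 0.0
```

View pics/w1.png

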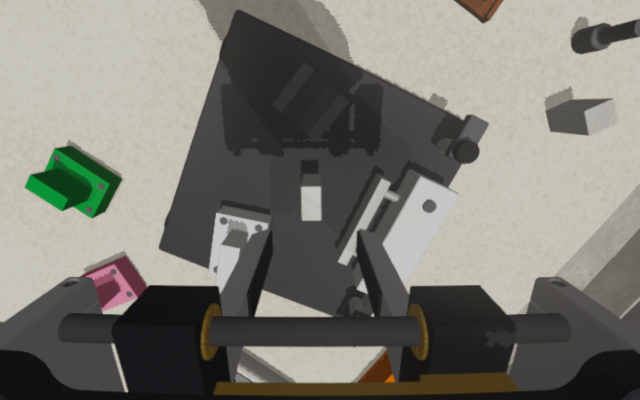

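The setting block top is at about (311,203), centred in columns between the fingers and aligned with the pads. The bar runs from (385,180) to (345,262), and the tee is at (238,240).

```bash
python3 - <<'E'
from h import *
s=snap('wrist');g=cv2.cvtColor(s['color'],cv2.COLOR_BGR2GRAY)
def box(m,u0,u1,v0,v1):
    o=np.zeros_like(m);o[v0:v1,u0:u1]=m[v0:v1,u0:u1];return o
print(g[180:230:5,311],g[203,295:330])
for t in(110,140):
    m=((g>t)*255).astype(np.uint8); print('set',rect(s,box(m,290,333,175,230),110))
for u,v,z in [(389,183,81),(345,260,81),(378,178,81),(338,258,81),(238,12,50),(162,248,50),(480,118,50)]: print(np.round(at(s,u,v,z),1))
e=robot.get_state(); print(e['ee_pos'])
E
```

```text
[ 73  87 195 195 189 191 193 190 145  69] [ 63  63  63  63  63  77 143 182 189 190 191 192 191 190 189 189 188 188
 189 188 189 189 190 191 190 169 116  71  64  64  65  64  64  65  63]
set (array([ 548.3, -105. ]), 35.4, 20.1, -57.0)
set (array([ 547.9, -105.2]), 35.5, 18.9, -56.7)
[611.2 -48.   81. ]
[ 624.1 -149.8   81. ]
[597.9 -50.   81. ]
[ 615.7 -152.1   81. ]
[383.9  11.   50. ]
[ 430.1 -276.5   50. ]
[663.5  66.9  50. ]
[ 548.97334949 -101.20374847  205.60769731]
```

```bash
python3 -m pendant '[[-0.009,-0.009,0.1,0,0.6],[-0.009,-0.009,0.2,0,0.6],[-0.009,-0.009,0.3,0,0.6],[-0.009,-0.009,0.38,0,0.6],[-0.009,-0.009,0.418,0,0.6],[-0.009,-0.009,0.418,0,0.6],[-0.009,-0.009,0.418,0,0.6],[-0.009,-0.009,0.418,0,0.1],[-0.009,-0.009,0.418,0,0.1],[-0.009,-0.009,0.418,0,0.1],[-0.009,-0.009,0.418,0,0.1],[-0.009,-0.009,0.418,0,0.1],[-0.009,-0.009,0.418,0,0.1],[-0.009,-0.009,0.418,0,0.1],[-0.009,-0.009,0.418,0,0.1],[-0.009,-0.009,0.418,0,0.1]]' 30
```

```text
clock: 3.85
ee_pos: [548.4, -106.5, 80.3]
orientation: [[-0.542, 0.841, 0.0], [0.841, 0.542, 0.0], [-0.0, 0.0, -1.0]]
force: [-1.7, -0.0, 5.8]
opening: 20.0
grip_force: 30.0
```

```bash
python3 -m pendant '[[0,0,-0.03,0,0.1],[0,0,-0.1,0,0.1],[0,0,-0.2,0,0.1],[0,0,-0.3,0,0.1],[0.07,0.05,-0.36,0,0.1],[0.17,0.12,-0.36,0,0.1],[0.27,0.2,-0.36,0.05,0.1],[0.37,0.27,-0.36,0.1,0.1],[0.47,0.34,-0.36,0.15,0.1],[0.57,0.42,-0.36,0.2,0.1],[0.67,0.49,-0.36,0.222,0.1],[0.77,0.56,-0.36,0.222,0.1],[0.87,0.64,-0.36,0.222,0.1],[0.94,0.69,-0.36,0.222,0.1],[0.98,0.72,-0.36,0.222,0.1],[0.98,0.72,-0.36,0.222,0.1],[0.98,0.72,-0.36,0.222,0.1],[0.98,0.72,-0.36,0.222,0.1]]'
python3 - <<'E'
from h import *
snap('wrist','w2.png')
E
```

```text
clock: 5.35
ee_pos: [570.7, 255.9, 188.2]
orientation: [[-0.105, 0.994, -0.0], [0.994, 0.105, -0.001], [-0.001, -0.0, -1.0]]
force: [-0.0, 0.1, -3.1]
opening: 19.6
grip_force: 30.0
```

View pics/w2.png

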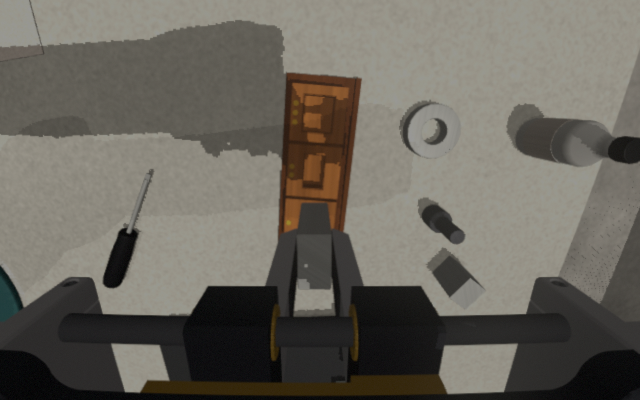

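The two-dot slot is at about (314,171), just ahead of the held block, which hangs straight at (315,240). The three-dot slot is at (319,112).

```bash
python3 - <<'E'
import cv2,numpy as np
t=cv2.imread('pics/w2.png')[60:240,270:370].astype(float)*2.0
t=np.clip(t,0,255).astype(np.uint8)[:150]
cv2.imwrite('pics/c2.png',cv2.resize(t,(400,600),interpolation=cv2.INTER_CUBIC))
E
```

```text
(no output)
```

View pics/c2.png

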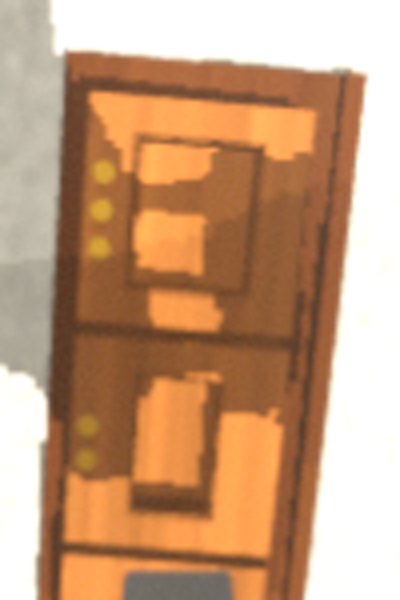

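```bash
python3 - <<'E'
from h import *
s=snap('wrist')
def q(L,z=30):
    P=np.array([at(s,270+(x+.5)/4-.5,60+(y+.5)/4-.5,z)[:2] for x,y in L]); 
    d=[np.linalg.norm(P[i]-P[(i+1)%4]) for i in range(4)]
    v=P[0]+P[1]-P[2]-P[3]
    print(P.mean(0).round(1),np.round(d,1),'y-angle',np.degrees(np.arctan2(v[1],v[0])).round(1))
q([(138,370),(222,378),(212,516),(130,508)])
q([(75,331),(295,348),(275,559),(60,543)])
q([(137,133),(265,146),(252,296),(130,285)])
print(robot.get_state()['ee_pos'])
# held block bottom/top edge visible: top-face far edge
E
```

```text
[568.2 272.7] [24.5 41.5 24.7 41.4] y-angle 92.3
[568.5 271.6] [63.5 63.8 65.3 63.7] y-angle 91.4
[567.1 337.8] [35.4 40.8 34.8 41.1] y-angle 92.4
[570.82192399 255.95275734 188.32544185]
```

```bash
python3 -m pendant '[[0.05,-0.003,0,0.031,0.1],[0.05,-0.003,0.1,0.031,0.1],[0.05,-0.003,0.2,0.031,0.1],[0.05,-0.003,0.3,0.031,0.1],[0.05,-0.003,0.36,0.031,0.1],[0.05,-0.003,0.395,0.031,0.1],[0.05,-0.003,0.395,0.031,0.1],[0.05,-0.003,0.395,0.031,0.1],[0.05,-0.003,0.395,0.031,0.1]]'
python3 - <<'E'
from h import *
a=snap('wrist')['color'][150:300,240:390];b=snap('top')['color'][160:215,180:275];c=snap('scene')['color'][255:370,320:440]
r=lambda i,w,h:np.clip(cv2.resize(i,(w,h),interpolation=2).astype(float)*1.7,0,255)
cv2.imwrite('pics/c3.png',np.vstack([np.hstack([r(a,400,400),r(c,400,400)]),r(b,345,200) if 0 else np.hstack([r(b,345,200),np.zeros((200,455,3))])]).astype(np.uint8))
E
```

```text
clock: 6.2
ee_pos: [569.0, 272.3, 71.1]
orientation: [[-0.042, 0.999, 0.002], [0.999, 0.042, 0.001], [0.001, 0.002, -1.0]]
force: [0.7, -0.2, -2.8]
opening: 19.9
grip_force: 30.0
```

View pics/c3.png

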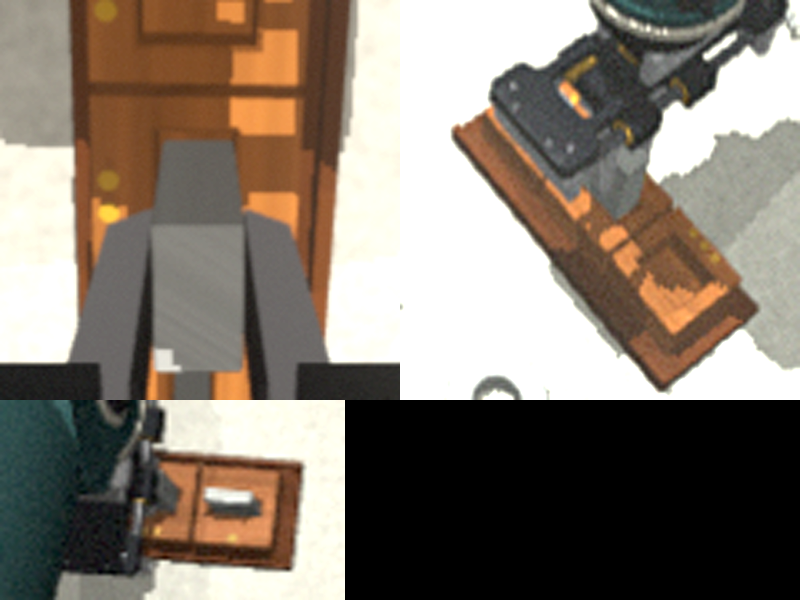

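```bash
python3 - <<'E'
from h import *
s=snap('wrist');f=lambda x,y,z:np.round(at(s,240+x/2.667,150+y/2.667,z),1)
print('slot',f(155,131,30),f(239,130,30)); print('blk bottom',f(160,141,40.8),f(238,141,40.8)); print('blk top',f(153,226,100.8),f(242,226,100.8),f(156,371,100.8),f(241,371,100.8))
print(robot.get_state()['ee_pos'])
E
```

```text
slot [555.2 290.2  30. ] [580.1 291.6  30. ]
blk bottom [557.2 290.6  40.8] [579.3 291.6  40.8]
blk top [558.4 291.2 100.8] [577.  292.  100.8] [560.  256.1 100.8] [578.9 256.9 100.8]
[568.48424324 272.63778461  70.54095463]
```

```bash
python3 -m pendant '[[-0.006,-0.001,0,0,0.1],[-0.006,-0.001,0.015,0,0.1],[-0.006,-0.001,0.03,0,0.1],[-0.006,-0.001,0.037,0,0.1],[-0.006,-0.001,0.043,0,0.1],[-0.006,-0.001,0.05,0,0.1],[-0.006,-0.001,0.05,0,0.1]]'
```

```text
clock: 6.98
ee_pos: [567.7, 270.9, 54.1]
orientation: [[-0.043, 0.999, -0.0], [0.999, 0.043, 0.0], [0.0, -0.0, -1.0]]
force: [0.4, 3.9, -6.1]
opening: 19.5
grip_force: 30.0
```

```bash
python3 -m pendant '[[0.003,0,0.01,0,0.1],[0.003,0,0.02,0,0.1],[0.003,0,0.03,0,0.1],[0.003,0,0.04,0,0.1],[0.003,0,0.048,0,0.1],[0.003,0,0.051,0,0.1],[0.003,0,0.051,0,0.1]]'
```

```text
clock: 7.57
ee_pos: [567.9, 271.9, 41.5]
orientation: [[-0.043, 0.999, -0.0], [0.999, 0.043, 0.002], [0.002, -0.0, -1.0]]
force: [-15.2, -1.5, 39.4]
opening: 19.5
grip_force: 30.0
```

```bash
python3 -m pendant '[[0,0,-0.015,0,0.1],[0,-0.003,-0.015,0,0.1],[0,-0.003,-0.008,0,0.1],[0,-0.003,-0.004,0,0.1],[0,-0.003,-0.004,0,0.1]]'
```

```text
clock: 7.98
ee_pos: [567.1, 271.7, 41.4]
orientation: [[-0.042, 0.999, 0.0], [0.999, 0.042, 0.001], [0.001, 0.0, -1.0]]
force: [-9.0, 0.6, 25.8]
opening: 19.9
grip_force: 30.0
```

```bash
python3 -m pendant '[[0,-0.001,-0.004,0,0.1],[0,-0.001,-0.004,0,0.1],[0,-0.001,-0.004,0,0.45],[0,-0.001,-0.004,0,0.45],[0,-0.001,-0.004,0,0.45],[0,-0.001,-0.004,0,0.45],[0,-0.001,-0.004,0,0.45]]'
python3 - <<'E'
from h import *
a=snap('wrist')['color'][150:300,240:390];b=snap('top')['color'][160:215,180:275];c=snap('scene')['color'][255:370,320:440]
r=lambda i,w,h:np.clip(cv2.resize(i,(w,h),interpolation=2).astype(float)*1.7,0,255)
cv2.imwrite('pics/c4.png',np.hstack([r(a,400,400),r(c,400,400)]).astype(np.uint8))
E
```

```text
clock: 8.57
ee_pos: [566.6, 271.2, 41.5]
orientation: [[-0.042, 0.999, -0.0], [0.999, 0.042, -0.0], [-0.0, -0.0, -1.0]]
force: [-0.1, 0.2, 0.1]
opening: 42.3
grip_force: 0.0
```

View pics/c4.png

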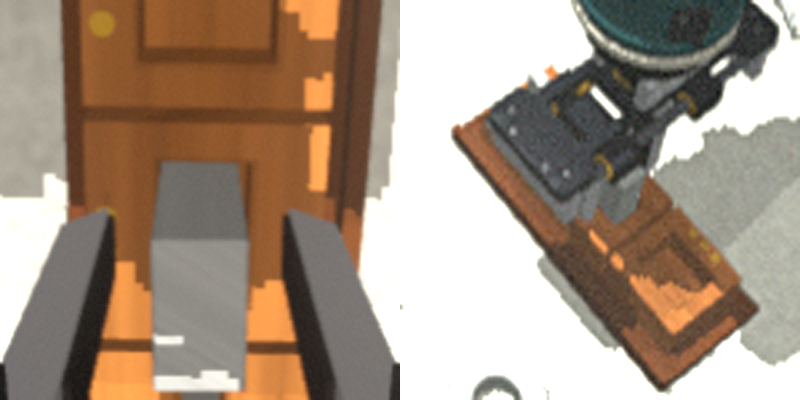

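The block is released and standing upright in the slot. I'll rise and check its height.

```bash
python3 -m pendant '[[0,0,-0.1,0,0.45],[0,0,-0.2,0,0.45],[0,0,-0.3,0,0.6],[0,0,-0.4,0,0.6],[0,0,-0.5,0,0.6],[-0.15,0,-0.5,0,0.6],[-0.15,0,-0.5,0,0.6],[-0.15,0,-0.5,0,0.6]]'
python3 - <<'E'
from h import *
a=snap('wrist')['color'][100:280,230:410];c=snap('scene')['color'][255:370,320:440]
r=lambda i,w,h:np.clip(cv2.resize(i,(w,h),interpolation=2).astype(float)*1.7,0,255)
cv2.imwrite('pics/c5.png',np.hstack([r(a,400,400),r(c,400,400)]).astype(np.uint8))
E
```

```text
clock: 9.38
ee_pos: [569.0, 224.0, 192.5]
orientation: [[-0.039, 0.999, 0.001], [0.999, 0.039, 0.0], [0.0, 0.001, -1.0]]
force: [-0.3, 0.4, -1.4]
opening: 56.5
grip_force: 0.0
```

View pics/c5.png

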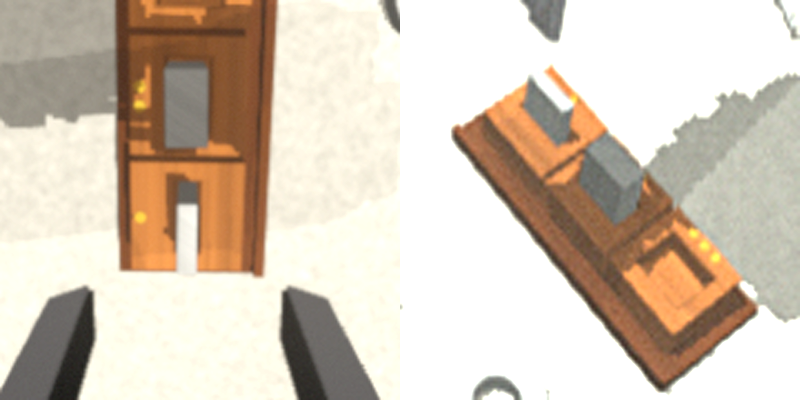

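Upright and in the two-dot slot. I'll press gently on top with closed fingers, which both seats it and measures the height (68 mm when fully down).

```bash
python3 -m pendant '[[0.161,0,0,0,0],[0.161,0,0.1,0,0],[0.161,0,0.2,0,0],[0.161,0,0.3,0,0],[0.161,0,0.36,0,0],[0.161,0,0.38,0,0],[0.161,0,0.39,0,0],[0.161,0,0.395,0,0],[0.161,0,0.395,0,0]]' ; python3 -m pendant '[[0,0,0.004,0,0],[0,0,0.008,0,0],[0,0,0.012,0,0],[0,0,0.015,0,0],[0,0,0.015,0,0]]'
```

```text
clock: 10.23
ee_pos: [566.5, 275.5, 73.9]
orientation: [[-0.043, 0.999, -0.0], [0.999, 0.043, 0.0], [0.0, -0.0, -1.0]]
force: [-2.2, -1.5, 2.4]
opening: 19.3
grip_force: 29.9
clock: 10.65
ee_pos: [569.1, 276.2, 72.8]
orientation: [[-0.043, 0.999, 0.005], [0.999, 0.043, 0.003], [0.003, 0.005, -1.0]]
force: [-6.6, -3.0, 40.6]
opening: 19.3
grip_force: 30.4
```

```bash
python3 -m pendant '[[0,0,-0.01,0,0],[0,0,-0.01,0,0],[0,0,-0.01,0,0]]'; python3 - <<'E'
from h import *
snap('wrist','w6.png');snap('scene','s6.png')
a=cv2.imread('pics/w6.png')[150:300,240:390];c=cv2.imread('pics/s6.png')[255:370,320:440]
r=lambda i,w,h:np.clip(cv2.resize(i,(w,h),interpolation=2).astype(float)*1.7,0,255)
cv2.imwrite('pics/c6.png',np.hstack([r(a,400,400),r(c,400,400)]).astype(np.uint8))
E
```

```text
clock: 10.9
ee_pos: [567.5, 275.8, 73.0]
orientation: [[-0.043, 0.999, 0.003], [0.999, 0.043, 0.001], [0.001, 0.003, -1.0]]
force: [1.1, 1.2, 12.8]
opening: 19.3
grip_force: 30.0
```

View pics/c6.png

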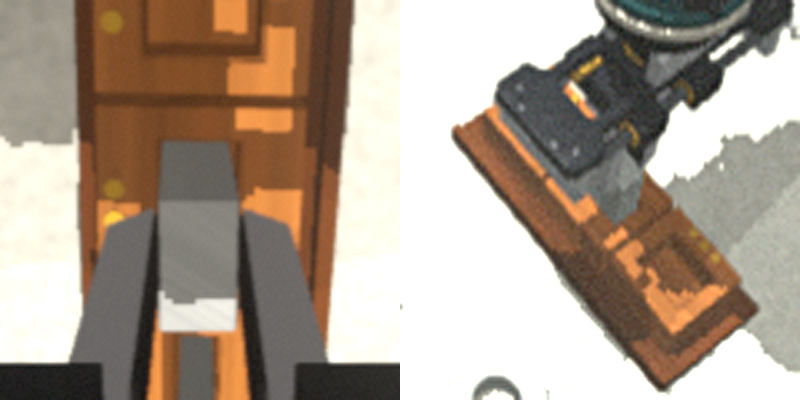

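The block was gripped near its top. From its apparent width its top is near z=80, so it stopped about 8 mm into the slot and slid up in the grip. At the mouth it sits 1 mm too far in -x (block 196 against slot 199.5) and 1 to 2 mm too far in +y. I'll regrip deeper, lift slightly and correct.

```bash
python3 -m pendant '[[0,0,-0.005,0,0.45],[0,0,-0.005,0,0.45],[0,0,-0.005,0,0.45],[0,0,-0.005,0,0.45],[-0.012,0.003,0,0,0.45],[-0.012,0.003,0.03,0,0.45],[-0.012,0.003,0.06,0,0.45],[-0.012,0.003,0.06,0,0.45],[-0.012,0.003,0.06,0,0.1],[-0.012,0.003,0.06,0,0.1],[-0.012,0.003,0.06,0,0.1],[-0.012,0.003,0.06,0,0.1],[-0.012,0.003,0.06,0,0.1],[-0.012,0.003,0.06,0,0.1],[-0.012,0.003,0.06,0,0.1]]' 45; python3 -m pendant '[[0,0,-0.02,0,0.1],[0,0,-0.02,0,0.1],[0,0,-0.02,0,0.1]]'
python3 - <<'E'
from h import *
for n in ('wrist','scene','top'): snap(n,n+'7.png')
s=snap('wrist');g=cv2.cvtColor(s['color'],cv2.COLOR_BGR2GRAY)
print(g[215:300:3,315].tolist());print(g[265,285:350].tolist());print(g[220,285:350].tolist())
print(g[185:235,315].tolist())
E
```

```text
clock: 12.25
ee_pos: [567.6, 271.3, 53.9]
orientation: [[-0.043, 0.999, 0.0], [0.999, 0.043, 0.0], [0.0, 0.0, -1.0]]
force: [-0.3, -0.3, 2.1]
opening: 19.7
grip_force: 45.0
clock: 12.5
ee_pos: [567.6, 271.2, 60.0]
orientation: [[-0.042, 0.999, 0.0], [0.999, 0.042, 0.0], [0.0, 0.0, -1.0]]
force: [-0.1, -0.2, -2.1]
opening: 19.7
grip_force: 45.0
[59, 59, 60, 59, 59, 66, 80, 81, 83, 81, 82, 80, 78, 76, 77, 77, 82, 79, 81, 78, 80, 78, 78, 78, 58, 56, 58, 57, 57]
[64, 63, 63, 62, 63, 63, 60, 46, 25, 21, 20, 20, 32, 61, 78, 80, 79, 78, 77, 77, 78, 78, 79, 81, 81, 80, 80, 79, 80, 80, 79, 80, 81, 81, 80, 80, 78, 78, 77, 77, 77, 78, 77, 77, 73, 55, 27, 20, 19, 19, 25, 44, 59, 64, 63, 63, 64, 64, 65, 63, 65, 64, 64, 63, 64]
[61, 57, 58, 55, 55, 52, 53, 52, 51, 51, 52, 52, 52, 52, 57, 59, 59, 60, 60, 61, 60, 59, 60, 59, 59, 59, 57, 60, 59, 60, 59, 60, 59, 60, 59, 59, 59, 60, 59, 59, 60, 59, 59, 58, 49, 40, 47, 54, 56, 57, 58, 62, 83, 100, 101, 100, 101, 99, 98, 97, 96, 97, 99, 100, 101]
[39, 40, 38, 43, 50, 54, 55, 54, 54, 55, 56, 55, 54, 55, 56, 54, 51, 53, 57, 59, 59, 56, 59, 58, 58, 58, 57, 59, 59, 58, 59, 59, 59, 59, 60, 59, 60, 59, 59, 59, 59, 59, 59, 58, 59, 66, 74, 79, 80, 81]
```

```bash
cat > blk.py <<'E'
from h import *
s=snap('wrist');e=robot.get_state();T=e['ee_pos'];R=e['orientation']
im=s['color'];g=cv2.cvtColor(im,cv2.COLOR_BGR2GRAY).astype(float)
S=im.max(2).astype(float)-im.min(2)   # orange is saturated, steel is not
def edges(a,lo,hi,thr):
    return [lo+i+round((thr-a[i])/(a[i+1]-a[i]),2) for i in range(len(a)-1) if (a[i]-thr)*(a[i+1]-thr)<0]
print('TCP',T.round(1))
if __name__=='__main__':
    print('col top/bottom of top face', edges(g[215:300,315],215,300,69))
    print('rows sat',[int(x) for x in S[150:235,315][::2]])
    for r in range(170,232,6): print(r,'S',''.join('%4d'%x for x in S[r,285:350:2]))
E
python3 blk.py; python3 - <<'E'
from h import *
s=snap('wrist')
for z in range(70,106,4):
    a,b=at(s,315,231,z),at(s,315,287,z); c,d=at(s,298,265,z),at(s,329.7,265,z)
    print(z,np.linalg.norm(a-b).round(1),np.linalg.norm(c-d).round(1),((a+b)/2).round(1),((c+d)/2).round(1))
E
```

```text
TCP [567.4 271.2  59.5]
col top/bottom of top face [np.float64(230.33), np.float64(284.56)]
rows sat [55, 53, 53, 55, 55, 54, 52, 40, 42, 49, 53, 55, 57, 56, 58, 55, 56, 39, 38, 44, 53, 55, 55, 55, 54, 54, 26, 6, 7, 6, 6, 6, 6, 6, 4, 5, 5, 5, 5, 4, 6, 6, 5]
170 S   54  53  52  50  51  51  50  53  54  53  52  53  54  54  52  53  53  52  51  50  49  49  51  70  65  67  70  73  77  97  97  97  95
176 S   53  53  54  52  51  52  51  53  54  55  53  55  56  54  54  56  54  54  54  52  51  53  53  91  92  92  93  97  98  98  96  95  95
182 S   50  52  50  49  49  48  49  54  55  53  54  55  54  52  53  56  54  54  52  51  51  53  54  89  91  92  93  97  98  98  97  94  95
188 S   46  44  44  45  43  41  41  40  38  38  41  42  43  44  41  44  42  44  44  42  44  41  43  44  50  51  49  47  47  44  46  44  44
194 S   55  54  53  51  49  49  47  47  48  52  50  52  51  53  54  55  54  56  57  53  54  54  58  62 101 102 100 102 102 100  98  96 100
200 S   53  55  52  48  48  49  46  44  46  48  48  48  50  50  52  54  55  55  54  56  52  54  59  63  99 101  99 102 103 100  95  97  98
206 S   
[... 461 characters left out ...]
 5   6   5   5   5   5   5   5   6   6   6   7  44  53  54  56  56  56  54  52  53  53
230 S   52  49  33  17   4   4   4   5   6   5   6   5   5   4   5   6   6   6   5   6   5   6   5   6   4   8  18  38  50  53  53  51  53
70 40.7 20.7 [568.3 263.7  70. ] [567.7 260.   70. ]
74 39.8 20.2 [568.1 265.9  74. ] [567.6 262.3  74. ]
78 38.8 19.7 [568.  268.1  78. ] [567.5 264.6  78. ]
82 37.8 19.2 [567.9 270.3  82. ] [567.4 266.9  82. ]
86 36.9 18.7 [567.8 272.5  86. ] [567.3 269.2  86. ]
90 35.9 18.3 [567.7 274.7  90. ] [567.2 271.4  90. ]
94 34.9 17.8 [567.6 276.9  94. ] [567.1 273.7  94. ]
98 34.0 17.3 [567.5 279.1  98. ] [567. 276.  98.]
102 33.0 16.8 [567.4 281.3 102. ] [566.9 278.3 102. ]
```

```bash
python3 - <<'E'
from h import *
s=snap('wrist');im=s['color'];S=(im.max(2).astype(float)-im.min(2));g=cv2.cvtColor(im,cv2.COLOR_BGR2GRAY)
print('S',[int(x) for x in S[155:206,305:325].mean(1)]);print('g',[int(x) for x in g[155:206,305:325].mean(1)])
for r in (164.5,186.5,203): print(r,[at(s,315,r,z).round(1).tolist() for z in (20,24,30)])
for r in (196,201,208): print(r,'g',g[r,285:350].tolist())
for r in (206,212): print(r,'S',[int(x) for x in S[r,294:340]])
E
```

```text
S [55, 57, 58, 56, 55, 54, 54, 53, 47, 40, 40, 40, 41, 46, 51, 53, 53, 54, 54, 54, 54, 54, 54, 54, 54, 54, 54, 53, 47, 38, 37, 37, 38, 42, 49, 54, 53, 53, 53, 53, 53, 53, 53, 53, 53, 52, 45, 25, 9, 5, 5]
g [54, 55, 56, 55, 53, 53, 53, 52, 45, 40, 39, 40, 41, 46, 50, 51, 52, 53, 53, 54, 53, 53, 54, 53, 54, 54, 54, 53, 46, 39, 38, 38, 39, 42, 49, 53, 54, 53, 54, 53, 53, 53, 54, 53, 53, 53, 50, 53, 57, 58, 58]
164.5 [[566.0, 317.2, 20.0], [566.0, 317.9, 24.0], [565.9, 319.0, 30.0]]
186.5 [[566.8, 299.9, 20.0], [566.7, 301.0, 24.0], [566.6, 302.5, 30.0]]
203 [[567.4, 286.5, 20.0], [567.3, 287.8, 24.0], [567.2, 289.7, 30.0]]
196 g [56, 56, 56, 55, 54, 54, 51, 52, 50, 50, 50, 50, 51, 48, 48, 49, 49, 50, 51, 52, 51, 51, 51, 51, 51, 52, 52, 53, 53, 53, 56, 57, 55, 55, 55, 55, 56, 56, 56, 55, 55, 55, 55, 56, 56, 59, 64, 88, 105, 106, 104, 105, 104, 104, 106, 106, 105, 105, 103, 102, 101, 101, 101, 102, 103]
201 g [58, 56, 57, 55, 53, 53, 51, 51, 49, 51, 52, 50, 48, 46, 44, 45, 46, 45, 47, 48, 49, 48, 50, 48, 50, 49, 49, 49, 51, 50, 51, 53, 53, 52, 53, 52, 52, 52, 52, 51, 52, 50, 49, 52, 54, 55, 57, 75, 94, 103, 104, 104, 103, 104, 104, 105, 106, 104, 104, 102, 101, 101, 100, 101, 102]
208 g [56, 57, 57, 57, 55, 53, 53, 51, 52, 52, 52, 51, 49, 45, 44, 51, 59, 60, 62, 60, 61, 59, 60, 60, 60, 59, 59, 58, 59, 58, 58, 59, 58, 57, 58, 58, 58, 58, 59, 58, 57, 58, 55, 52, 46, 39, 46, 53, 53, 60, 72, 81, 83, 85, 84, 84, 83, 84, 92, 98, 98, 98, 99, 100, 101]
206 S [48, 51, 50, 46, 42, 35, 16, 5, 6, 6, 6, 5, 4, 6, 5, 5, 6, 5, 6, 6, 6, 7, 6, 6, 6, 8, 4, 6, 5, 6, 6, 6, 9, 23, 45, 45, 37, 42, 51, 58, 76, 91, 99, 101, 100, 102]
212 S [50, 52, 49, 47, 42, 25, 11, 5, 5, 5, 6, 6, 5, 5, 5, 5, 5, 6, 6, 5, 6, 6, 5, 6, 5, 5, 6, 5, 6, 5, 5, 5, 7, 8, 23, 35, 37, 42, 50, 53, 55, 56, 57, 54, 57, 56]
```

```bash
python3 -m pendant '[[-0.002,0.003,0,0,0.1],[-0.002,0.003,0.01,0,0.1],[-0.002,0.003,0.02,0,0.1],[-0.002,0.003,0.02,0,0.1]]'; python3 -m pendant '[[0,0,0.005,0,0.1],[0,0,0.01,0,0.1],[0,0,0.01,0,0.1]]'
```

```text
clock: 13.18
ee_pos: [568.7, 271.0, 53.8]
orientation: [[-0.043, 0.999, 0.0], [0.999, 0.043, 0.001], [0.001, 0.0, -1.0]]
force: [0.1, 4.5, 1.2]
opening: 19.7
grip_force: 45.0
clock: 13.43
ee_pos: [569.0, 271.3, 53.5]
orientation: [[-0.043, 0.999, 0.001], [0.999, 0.043, 0.002], [0.002, 0.001, -1.0]]
force: [-17.5, -2.9, 49.2]
opening: 19.8
grip_force: 45.1
```

```bash
python3 -m pendant '[[0,0,-0.005,0,0.1],[0,0,-0.01,0,0.45],[0,0,-0.01,0,0.45],[0,0,-0.01,0,0.45],[0,0,-0.01,0,0.45],[0,0,-0.11,0,0.5],[0,0,-0.2,0,0.5],[0,0,-0.3,0,0.5],[-0.1,0,-0.4,0,0.5],[-0.2,0,-0.4,0,0.5],[-0.2,0,-0.4,0,0.5],[-0.2,0,-0.4,0,0.5]]'
python3 - <<'E'
from h import *
import pickle
pickle.dump({n:snap(n,n+'8.png') for n in('wrist','scene','top')},open('v8.pkl','wb'))
V=pickle.load(open('v8.pkl','rb'))
s=V['wrist'];g=cv2.cvtColor(s['color'],cv2.COLOR_BGR2GRAY);S=s['color'].max(2).astype(int)-s['color'].min(2)
u,v=proj(s,(568,272,75));print('wrist',u,v)
for r in range(int(v)-34,int(v)+34,2): print(r,''.join('%4d'%(x if y>25 else -x) for x,y in zip(g[r,int(u)-26:int(u)+26:2],S[r,int(u)-26:int(u)+26:2])))
print('c0',int(u)-26)
s=V['scene'];g=cv2.cvtColor(s['color'],cv2.COLOR_BGR2GRAY);S=s['color'].max(2).astype(int)-s['color'].min(2)
u,v=proj(s,(568,272,55));print('scene',u,v,'c0',int(u)-18)
for r in range(int(v)-24,int(v)+24): print(r,''.join('%4d'%(x if y>25 else -x) for x,y in zip(g[r,int(u)-18:int(u)+14],S[r,int(u)-18:int(u)+14])))
E
```

```text
clock: 14.43
ee_pos: [571.3, 209.0, 171.0]
orientation: [[-0.04, 0.999, 0.001], [0.999, 0.04, 0.0], [0.0, 0.001, -1.0]]
force: [-0.8, 0.2, -1.4]
opening: 47.1
grip_force: 0.0
wrist 313.3002927855916 135.46513784379454
101   56  56  56  60  80  81  80  77  76  78  77  77  79  77  79  76  73  74  77  76  75  73  71  67  66  66
103   58  60  61  62  65  90  90  89  87  92  94  95  97 100 102 102 100 100 105 105 106 105 106 102 102 102
105   60  60  61  62  61  90  91  89  88  92  93  94  96 100 102 102 101  99 105 107 102  99 100  97  98  94
107   59  60  60  63  61  59  61  60  60  69  68  72  80  81  87  94  99  99 106 107  91  70  64  63  59  59
109   58  59  62  62  59  56  56  55  54  57  57  57  58  60  62  79  95  98 105 101  81  63  59  57  54  56
111   59  58  60  61  59  56  55  49  47  51  53  50  49  49  50  50  59  67  75  66  58  57  57  57  55  55
113   59  60  61  62  58  57  56  51  45  59  59  56  52  51  50  48  50  52  48  50  56  57  56  54  55  54
115   59  60  60  62  62  56  55  51 180 156 154 156 155 155 155 155 157 157 164  53  57  57  56  56  55  56
117   59  
[... 8698 characters left out ...]
61  68  89  99 109 107 111 112 111
325   49  66  68  67  60 206 210 215 205  53  51  47 203  51  56  62  67  71 102 105  98  74  57  71  98 109 110 107 111 112 103  97
326  215  56  60  70  65  64 211 207 206  53  56  53  54 205  52  55  69 105 104  86  70  56  84 103 116 110 105 106 107 104  81  76
327  211 213  59  66  66  69  55 206 210 209 202  59  54 200  52  49  61  97  74  56  77  97 104 117 117 115 110 105  93  77  60  47
328  181 214 211  54  68  69  59  56 206 208 211  48  51  51 202  52  54  68  56  73 108 118 115 115 117 117 104  89  70  61  47  53<stdin>:7: RuntimeWarning: overflow encountered in scalar negative
<stdin>:11: RuntimeWarning: overflow encountered in scalar negative
```

```bash
python3 - <<'E'
from h import *
import pickle
V=pickle.load(open('v8.pkl','rb'));s=V['scene'];w=V['wrist']
a=np.radians(2.3);X=np.array([np.cos(a),np.sin(a)]);Y=np.array([-X[1],X[0]])
c=np.array([568,271.5])
for z in (30,68,72,80,90):
    print(z,[(i,j,np.round(proj(s,[*(c+i*10*X+j*18*Y),z]),1).tolist(),np.round(proj(w,[*(c+i*10*X+j*18*Y),z]),1).tolist()) for i in(-1,1) for j in(-1,1)])
for z in range(60,96,5):
    A,B,C,D=[at(w,*p,z) for p in((313.5,119.5),(313.5,154.3),(302.5,140),(324.2,140))];print(z,np.linalg.norm(A-B).round(1),np.linalg.norm(C-D).round(1),((A+B)/2).round(1))
g=cv2.cvtColor(s['color'],cv2.COLOR_BGR2GRAY);g2=g[272:300,345:384]
for r in range(270,302): print(r,''.join('%4d'%x for x in g[r,352:386]))
E
```

```text
30 [(-1, -1, [379.2, 302.8], [304.3, 149.2]), (-1, 1, [390.2, 314.6], [304.0, 115.2]), (1, -1, [372.5, 307.7], [322.5, 149.2]), (1, 1, [383.4, 319.6], [322.8, 115.2])]
68 [(-1, -1, [381.2, 294.3], [303.0, 154.2]), (-1, 1, [392.5, 306.2], [302.6, 115.9]), (1, -1, [374.3, 299.2], [323.6, 154.2]), (1, 1, [385.6, 311.3], [324.0, 115.9])]
72 [(-1, -1, [381.4, 293.4], [302.9, 154.9]), (-1, 1, [392.8, 305.3], [302.4, 116.0]), (1, -1, [374.5, 298.3], [323.8, 154.8]), (1, 1, [385.8, 310.4], [324.1, 116.0])]
80 [(-1, -1, [381.8, 291.5], [302.5, 156.1]), (-1, 1, [393.3, 303.5], [302.1, 116.1]), (1, -1, [374.9, 296.4], [324.0, 156.1]), (1, 1, [386.3, 308.6], [324.4, 116.1])]
90 [(-1, -1, [382.4, 289.1], [302.1, 157.8]), (-1, 1, [393.9, 301.1], [301.6, 116.4]), (1, -1, [375.4, 294.1], [324.4, 157.8]), (1, 1, [386.9, 306.3], [324.8, 116.3])]
60 33.7 21.4 [568.3 269.1  60. ]
65 33.1 21.0 [568.3 269.6  65. ]
70 32.5 20.6 [568.3 270.   70. ]
75 32.0 20.3 [568.2 270.4  75. ]
80 31.4 19.9 [568.2 270.9  80. ]
85 30.8 19.5 [568.2 271.3  85. ]
90 30.2 19.2 [568.2 271.8  90. ]
95 29.6 18.8 [568.2 272.2  95
[... 3815 characters left out ...]
  55  50  78 103 103  98  96  95  95  95 102 106 104 108  81  70  60  67  69  66  67  64  62  71  78  89  90  90  87  89  91  87  85  78
298   54  52  56  83 104 103 101  95  93  95  99 103 108 104  69  64  68  67  64  64  63  57  56  72  91  92  89  84  88  90  86  89  87  86
299   53  55  51  62  85 102 102 100  97  93  98  96 103 107  75  57  65  64  61  64  60  58  55  61  78  92  92  90  89  91  91  88  89  87
300   55  54  56  52  62  87 102 104 100  94  95  84 100  93  72  65  61  64  57  56  57  60  61  60  64  77  86  92  88  89  89  87  88  87
301   62  58  58  54  53  68  90 102 104 101  81  65  79  63  62  66  59  60  60  56  62  64  67  68  64  58  73  86  93  90  83  84  89  85
```

Heights from the pictures are ambiguous, and fx/fz suggests a flat stop. So I'll touch the top with fully shut fingers, closed beforehand this time.

```bash
python3 -m pendant '[[0,0,0,0,0],[0,0,0,0,0],[0.1,-0.01,0,0,0],[0.208,-0.018,0,0,0],[0.208,-0.018,0,0,0],[0.208,-0.018,0.08,0,0],[0.208,-0.018,0.16,0,0],[0.208,-0.018,0.24,0,0],[0.208,-0.018,0.265,0,0],[0.208,-0.018,0.265,0,0]]' 10; python3 -m pendant '[[0,0,0.01,0,0],[0,0,0.02,0,0],[0,0,0.025,0,0],[0,0,0.025,0,0]]'
```

```text
clock: 15.42
ee_pos: [561.9, 272.5, 89.3]
orientation: [[-0.043, 0.999, -0.003], [0.999, 0.043, -0.002], [-0.002, -0.003, -1.0]]
force: [0.4, 0.7, 0.2]
opening: 0.6
grip_force: 0.0
clock: 15.75
ee_pos: [563.1, 273.0, 84.2]
orientation: [[-0.043, 0.999, 0.001], [0.999, 0.043, 0.0], [0.0, 0.001, -1.0]]
force: [-0.5, -0.0, -0.7]
opening: 0.4
grip_force: 0.0
```

```bash
python3 -m pendant '[[0,0.013,0.01,0,0],[0,0.013,0.02,0,0],[0,0.013,0.02,0,0]]'; python3 -m pendant '[[0,0,0.01,0,0],[0,0,0.02,0,0],[0,0,0.02,0,0]]';
```

```text
clock: 16.0
ee_pos: [567.9, 273.2, 78.3]
orientation: [[-0.042, 0.999, 0.002], [0.999, 0.042, 0.001], [0.001, 0.002, -1.0]]
force: [-1.0, -0.2, 6.4]
opening: 0.3
grip_force: 3.1
clock: 16.25
ee_pos: [571.2, 274.0, 77.8]
orientation: [[-0.042, 0.999, 0.008], [0.999, 0.042, 0.005], [0.005, 0.008, -1.0]]
force: [-13.3, -5.7, 77.1]
opening: 0.8
grip_force: 38.3
```

Contact is at z=78. If the case has a floor of about 10 mm under the holders, the mouth is at z=40, and a fully-down block has its top at 78. That also explains the holder spacing I measured (65.1 against 64). So the block is seated flat on the slot floor. I'll raise the arm and measure the granite and tee numerically.

```bash
python3 -m pendant '[[0,0,-0.05,0,0],[0,0,-0.15,0,0],[0,0,-0.25,0,0],[0,0,-0.35,0,0],[0,0,-0.42,0,0.6],[0,0,-0.42,0,0.6]]'
python3 - <<'E'
from h import *
import pickle
s=pickle.load(open('v8.pkl','rb'))['top'];s=dict(s)
im=cv2.imread('pics/top0.png');g=cv2.cvtColor(im,cv2.COLOR_BGR2GRAY)
# granite edges: fit lines on plane z=50 through dark/bright crossings
def cross(pts,horizontal):
    P=[]
    for k,lo,hi,sgn in pts:
        a=(g[k,lo:hi] if horizontal else g[lo:hi,k]).astype(float)*sgn
        i=np.argmax(np.diff(a)); c=lo+i+.5
        P.append(at(s,*((c,k) if horizontal else (k,c)),50)[:2])
    P=np.array(P,np.float32);vx,vy,x,y=cv2.fitLine(P,cv2.DIST_HUBER,0,.1,.1).ravel()
    if vx<0: vx,vy=-vx,-vy
    d=(P-[x,y])@[-vy,vx]
    return np.degrees(np.arctan2(vy,vx)).round(2),(round(float(x),1),round(float(y),1)),np.abs(d).max().round(1)
print('right',cross([(k,402,425,1) for k in range(175,245,6)],True))
print('left',cross([(k,295,312,-1) for k in range(175,245,6)],True))
print('bottom',cross([(k,252,272,1) for k in range(315,405,6)],False))
u=[proj(s,(x,y,78)) for x,y in((568,208),(568,272))];print(u)
E
```

```text
clock: 16.75
ee_pos: [568.7, 273.5, 202.1]
orientation: [[-0.042, 0.999, 0.005], [0.999, 0.042, 0.003], [0.003, 0.005, -1.0]]
force: [0.2, -0.5, -0.4]
opening: 10.7
grip_force: 0.0
right (np.float32(9.19), (564.7, -260.7), np.float32(1.6))
left (np.float32(9.58), (519.8, 42.4), np.float32(9.6))
bottom (np.float32(-82.09), (395.3, -118.2), np.float32(8.2))
[(np.float64(242.18346284783684), np.float64(186.70902609611107)), (np.float64(219.1346527880174), np.float64(184.35942376003027))]
```

```bash
python3 -m pendant '[[-0.5,0,-0.07,0,1],[-1,-0.05,-0.07,0,1],[-1,-0.05,-0.07,0,1],[-1,-0.05,-0.07,0,1],[-1,-0.05,-0.07,0,1],[-1,-0.05,-0.07,0,1],[-1,-0.05,-0.07,0,1],[-1,-0.05,-0.07,0,1]]'; python3 -m pendant '[[-0.69,-0.067,0,-0.097,1],[-0.69,-0.067,0,-0.097,1],[-0.69,-0.067,0,-0.097,1],[-0.69,-0.067,0,-0.097,1],[-0.69,-0.067,0,-0.097,1],[-0.69,-0.067,0,-0.097,1],[-0.69,-0.067,0,-0.097,1],[-0.69,-0.067,0,-0.097,1],[-0.69,-0.067,0,-0.097,1]]'
python3 - <<'E'
from h import *
import pickle
s=snap('wrist','w9.png');pickle.dump(s,open('v9.pkl','wb'));g=cv2.cvtColor(s['color'],cv2.COLOR_BGR2GRAY)
for n,P in dict(tee=(512,-208,78),rib=(512,-208,120),barL=(600,-50,81),barR=(614,-152,81),gc=(549,-110,50)).items(): print(n,np.round(proj(s,P)))
u,v=map(int,proj(s,(550,-170,80)))
print(u,v)
for r in range(60,300,7): print('%3d'%r,''.join('%4d'%x for x in g[r,180:460:7]))
E
```

```text
clock: 17.42
ee_pos: [563.9, -34.5, 219.2]
orientation: [[-0.035, 0.999, 0.001], [0.999, 0.035, -0.002], [-0.002, 0.001, -1.0]]
force: [0.7, -1.0, -0.0]
opening: 63.6
grip_force: 0.0
clock: 18.17
ee_pos: [553.7, -233.6, 218.3]
orientation: [[-0.245, 0.97, -0.0], [0.97, 0.245, 0.001], [0.001, -0.0, -1.0]]
force: [-1.0, 0.6, -0.1]
opening: 94.3
grip_force: 0.0
tee [283. 158.]
rib [279. 165.]
barL [406.  25.]
barR [388. 131.]
gc [337.  78.]
325 132
 60  176 174 118 120  45  43  36  36  33  32  31  31  30  30  30  27  30  30  29  32  56  56  57  56  59  61  61  61  62  62  44  58 172 169  64  67  72 169 181 182
 67  176 174 166 115  46  41  40  36  35  32  32  32  32  31  30  29  29  31  28  32  56  57  57  55  59  62  61  61  63  63  39  59 172 161  46  71  73 181 181 181
 74  174 178 179 178  45  40  42  40  34  34  32  32  31  27  31  31  30  29  28  29  57  57  57  57  57  61  61  62  63  62  40  58 172 104  47  72  72 181 181 182
 81  179 176 176 176  45  44  42  39  40  32  30  30  30  30  29  30  29  29  30  30  30  56  57  57  58  59  61  62  63  64  39  67 173  70  46  71  76 18
[... 4424 characters left out ...]
 174  38  38  53  76  76  82 174 177 148
277  141 176  72  71  71  19  17  20 179 104 141  96  82  80  79 104 111 178 180 178 179 175 174 174 177 178 179 178 179 176 176  38  36  34  75  74  76 147 175 118
284  177  71  70  70  58  18  18  63 133 163  91 180 165 134  89  82  80  81 105 126 177 173 175 177 171 177 177 179 176 170 176 173  36  33  38  75  76  74 175  60
291   79  71  71  70  18  18  18 174 117 181 115 115 116 155 176 160 105  86  82  81  84 109 128 176 179 179 178 177 178 174 179 179  34  33  33  67  74  74  74  46
298   70  71  72  61  18  15  53 178 143 173 115 115 115 117 117 113 165 175 155 115  84  82  81  99 108 168 179 175 178 178 179 177 168  31  32  63  73  73  73  73
```

```bash
cat > tee.py <<'E'
from h import *
import pickle,sys
s=pickle.load(open(sys.argv[1],'rb'));g=cv2.cvtColor(s['color'],cv2.COLOR_BGR2GRAY).astype(float)
def fit(rows,lo,hi,thr,sgn,z,first=True,vert=False):
    Q=[]
    for r in rows:
        a=(g[lo:hi,r] if vert else g[r,lo:hi])-thr; a=a*sgn
        i=[k for k in range(len(a)-1) if a[k]<0<=a[k+1]]
        if not i: continue
        k=i[0] if first else i[-1]; c=lo+k-a[k]/(a[k+1]-a[k])
        Q.append((r,c) if vert else (c,r))
    P=np.array([at(s,*q,z)[:2] for q in Q],np.float32)
    vx,vy,x,y=map(float,cv2.fitLine(P,cv2.DIST_HUBER,0,.1,.1).ravel())
    if vy<0: vx,vy=-vx,-vy
    d=(P-[x,y])@[-vy,vx]
    print(len(P),'ang',round(np.degrees(np.arctan2(vy,vx)),2),'pt',round(x,1),round(y,1),'res',np.median(abs(d)).round(2),abs(d).max().round(1))
    return np.array([x,y]),np.array([vx,vy])
E
cat > t9.py <<'E'
from tee import *
print('bar front top');fit(range(62,118,4),385,408,110,1,81)
print('bar back top');fit(range(64,118,4),395,418,110,-1,81)
print('tee left');L=fit(range(140,190,3),245,275,90,1,78)
print('tee right50');R=fit(range(140,186,3),290,330,75,-1,50,first=False)
fit(range(140,186,3),290,330,75,-1,78,first=False)
print('rib left');fit(range(140,172,3),262,282,120,-1,120)
print('width',abs((R[0]-L[0])@[L[1][1],-L[1][0]]))
print('granite left edge');fit(range(64,150,6),190,215,110,-1,50)
for r in range(118,202,3): print('%3d'%r,''.join('%4d'%x for x in g[r,250:330:2]))
E
python3 t9.py v9.pkl
```

```text
bar front top
14 ang 99.04 pt 609.7 -108.0 res 0.04 0.1
bar back top
14 ang 98.95 pt 621.2 -103.1 res 0.06 0.3
tee left
17 ang 109.4 pt 485.0 -224.6 res 0.13 0.5
tee right50
16 ang 111.61 pt 543.2 -207.1 res 0.18 0.5
16 ang 111.61 pt 542.4 -202.6 res 0.17 0.5
rib left
11 ang 112.77 pt 498.3 -201.5 res 0.61 3.0
width 60.693172837726706
granite left edge
15 ang 99.44 pt 410.2 -180.7 res 0.16 0.3
118   40  39  39  36  36  37  37  38  37  36  33  33  32  32  34  32  34  33  36  38  45  48  55  64  76  82  87  95  58  32  50  58  59  57  60  58  57  42  32  32
121   38  39  37  39  38  39  41  48  48  53  65  75  80  88  96 104 111 110 114 114 115 116 114 110 108 115 116 115  69  41  58  57  58  58  60  58  57  32  33  30
124   62 102 117 128 127 131 131 127 112 111 115 113 114 116 113 113 115 113 116 114 115 113  68  46  46  82 116 115  86  59  58  59  59  58  58  58  48  30  31  31
127   81 131 131 130  85  65  90 130 131 115 114 114 113 116 114 114 114 114 115 114 115 105  52  47  48  58 115 116  94  60  59  59  59  60  59  59  58  34  31  31
130   54 131 130  85  55  55  54  89 132 13
[... 3216 characters left out ...]
 181 179  83  65  66  64  65  64  64  66
190   65  66  66  67  67  87 178 181 142  92  93 154 174 179 176 173 174 181 181 181 180 181 179 179 178 178 170 155 146 141 140 114  67  65  65  64  65  65  64  64
193   65  67  67  66  66  77 169 181 180 177 177 177 163 150 146 140 139 117  95  83  77  75  70  67  65  64  65  65  64  64  65  66  64  66  65  65  66  64  64  65
196   67  66  67  66  67  67  74  79  72  69  69  67  65  63  64  65  64  63  66  64  66  66  64  65  65  65  67  67  65  65  67  67  64  65  66  65  65  66  67  66
199  155 152 151 141 123 117  99  88  78  70  70  68  62  61  61  61  63  64  65  64  65  65  65  65  66  65  67  69  69  69  70  70  70  70  67  66  66  65  65  66
```

```bash
cat > t10.py <<'E'
from tee import *
u=np.array([-.349,.937]);t=np.array([.937,.349])
print('bottom');B=fit(range(268,306,4),182,200,110,-1,78,first=False,vert=True)
print('top50');T=fit(range(276,298,3),112,126,75,1,50,vert=True)
print('rib bottom z120');Rb=fit(range(274,290,3),170,182,138,1,120,vert=True)
for n,(p,_) in dict(B=B,T=T,Rb=Rb).items(): print(n,'u',round(p@u,1))
a=np.radians(9.05);n=np.array([np.cos(a),np.sin(a)]);y=np.array([-n[1],n[0]])
c=406.4*t
for uu in (B[0]@u+40,T[0]@u-40,Rb[0]@u+25): print('centre',(406.4*t+uu*u).round(1))
for r in range(112,146,2): print('%3d'%r,''.join('%4d'%x for x in g[r,384:412]))
for q in((391,136),(398,138)): print(at(s,*q,81).round(1),at(s,*q,81)[:2]@y)
print(robot.get_state()['ee_pos'])
E
python3 t10.py v9.pkl
```

```text
bottom
10 ang 20.35 pt 523.7 -246.1 res 0.12 0.2
top50
8 ang 20.38 pt 504.1 -168.0 res 0.07 0.1
rib bottom z120
6 ang 13.88 pt 517.2 -218.8 res 0.4 0.6
B u -413.4
T u -333.4
Rb u -385.5
centre [ 511.1 -208.1]
centre [ 511.1 -208. ]
centre [ 506.6 -196. ]
112   35  36  38  49  57  59  58  58  61  93 171 180 180 178 177 176 175 174 173 172 154  86  67  69  67  62  48  45
114   35  38  37  51  56  58  58  58  66 117 176 180 179 177 177 176 174 174 173 165 119  73  65  66  63  50  43  46
116   36  34  39  52  57  56  56  57  74 143 176 179 178 176 177 176 174 174 174 162  81  44  43  45  46  45  43  43
118   33  36  45  54  57  56  56  58  88 161 172 171 168 170 176 175 174 174 173 154  79  53  48  47  45  45  45  44
120   36  38  49  56  57  57  58  64 110 168 173 170 168 166 168 166 166 172 168 138 131 129 127 124 121 119 115 113
122   38  39  54  55  56  58  55  73 141 170 173 170 167 167 166 165 164 164 162 155 160 158 157 156 154 152 151 150
124   35  47  54  55  57  57  57  85 159 172 172 169 167 167 166 164 165 163 157 167 174 175 176 176 176 177 176 176
126   38  47  55  57  57  
[... 573 characters left out ...]
63  66  64  74 131 145 149 150 152 154 155 156 155 156 124  75  64  66  64  62  44  40  39  39  42  55
138   62  62  64  64  64  64  62  63  63  64  65  66  68  69  72  75  68  65  65  65  65  56  43  39  40  41  45  62
140   63  64  62  63  64  63  63  63  63  64  64  64  63  64  65  64  65  64  65  65  62  42  40  39  40  42  49  68
142   64  63  64  65  63  64  65  65  64  64  65  63  65  65  65  66  66  65  66  65  59  42  39  40  40  43  59  69
144   62  64  63  64  64  64  64  63  64  64  65  65  65  65  65  66  66  65  66  63  44  40  40  38  40  45  65  71
[ 619.1 -155.8   81. ] -251.21816842582228
[ 627.1 -155.9   81. ] -252.60131817929107
[ 553.7563017  -233.47029985  218.41907832]
```

```bash
python3 -m pendant '[[0.117,-0.117,0,-0.052,0.55],[0.117,-0.117,0.1,-0.052,0.55],[0.117,-0.117,0.2,-0.052,0.55],[0.117,-0.117,0.3,-0.052,0.55],[0.117,-0.117,0.38,-0.052,0.55],[0.117,-0.117,0.43,-0.052,0.55],[0.117,-0.117,0.44,-0.052,0.55],[0.117,-0.117,0.44,-0.052,0.55]]'; python3 -m pendant '[[0,0,0,0,0.12],[0,0,0,0,0.12],[0,0,0,0,0.12],[0,0,0,0,0.12],[0,0,0,0,0.12],[0,0,0,0,0.12],[0,0,0,0,0.12],[0,0,0,0,0.12],[0,0,0,0,0.12]]' 30
```

```text
clock: 18.88
ee_pos: [510.6, -208.6, 86.2]
orientation: [[-0.348, 0.937, -0.001], [0.937, 0.348, 0.0], [0.001, -0.001, -1.0]]
force: [0.3, -1.0, 0.6]
opening: 51.8
grip_force: 0.0
clock: 19.63
ee_pos: [511.0, -209.5, 87.2]
orientation: [[-0.347, 0.938, 0.001], [0.938, 0.347, 0.0], [-0.0, 0.001, -1.0]]
force: [-0.9, 1.8, 7.7]
opening: 19.7
grip_force: 30.0
```

```bash
python3 -m pendant '[[0,0,-0.003,0,0.12],[0.02,0.025,-0.003,0.02,0.12],[0.04,0.05,-0.003,0.04,0.12],[0.06,0.075,-0.003,0.06,0.12],[0.085,0.105,-0.003,0.08,0.12],[0.11,0.135,-0.003,0.094,0.12],[0.135,0.165,-0.003,0.094,0.12],[0.16,0.195,-0.003,0.094,0.12],[0.185,0.225,-0.003,0.094,0.12],[0.21,0.255,-0.003,0.094,0.12],[0.23,0.28,-0.003,0.094,0.12],[0.24,0.292,-0.003,0.094,0.12],[0.244,0.298,-0.003,0.094,0.12],[0.244,0.298,-0.003,0.094,0.12]]'
python3 - <<'E'
from h import *
import pickle
s=snap('wrist','w10.png');pickle.dump(s,open('v11.pkl','wb'));g=cv2.cvtColor(s['color'],cv2.COLOR_BGR2GRAY)
a=np.radians(9.05);n=np.array([np.cos(a),np.sin(a)]);y=np.array([-n[1],n[0]])
for nm,P in dict(barL=(*(584.7*n-141.6*y),81),footL=(*(575*n-156.6*y),78),footLb=(*(515*n-156.6*y),78)).items(): print(nm,np.round(proj(s,P)))
for r in range(95,215,5): print('%3d'%r,''.join('%4d'%x for x in g[r,250:420:4]))
E
```

```text
clock: 20.8
ee_pos: [569.2, -109.7, 87.6]
orientation: [[-0.158, 0.988, -0.0], [0.988, 0.158, -0.0], [-0.0, -0.0, -1.0]]
force: [-0.3, -0.6, -4.6]
opening: 19.7
grip_force: 30.0
barL [376. 158.]
footL [359. 180.]
footLb [269. 180.]
 95   58  57  58  36  33  33  38  41  39  37  38  39  39  39  36  39  40  39  38  39  40  39  39  65  65  65  66  65  66  67  66  68  71  72  70  71  72  70  72  72  72  72  73
100   59  57  57  35  32  34  38  39  38  39  38  39  39  39  37  39  40  39  40  39  39  40  39  57  66  65  66  65  65  66  66  65  65  71  71  72  72  72  71  71  71  72  73
105   57  58  54  34  32  38  37  36  36  38  39  39  38  39  37  37  40  39  39  40  39  39  44  64  65  65  65  66  65  65  65  66  66  67  71  71  71  72  72  71  71  72  72
110   58  59  38  35  32  40  38  38  37  39  39  40  38  36  39  38  39  39  39  39  39  41  65  64  65  65  66  65  63  65  65  67  67  65  66  67  71  71  71  72  73  72  73
115   57  58  34  33  35  39  37  40  37  39  37  38  37  38  38  39  39  39  38  39  40  65  66  63  65  65  65  64  66  67  66  65  67  66  66  66  66  67  68
[... 2679 characters left out ...]
7  39  39  41  40 106 139 133  59  60 124 138 138 143 139 143 139 140 141 141 140 141 121 115 115 207 216 168  47  47  76  76 118 115 115 117  53  72  52  52  84  91  91
200   39  40  39  39  39  99 139 141 142 139 140 139 138 141 139 143 139 139 140 142 140 142 149 215 215 216 216 146  46  49  75  78 118 115 115 118  64  72  55  52  89  91  92
205   38  40  39  41  42  98 139 141 141 140 140 139 132 104 104 102 104 105 104 105 138 142 190 215 216 216 215 116  48  53  77  86 117 115 115 119  71  73  54  54  88  91  92
210   40  41  39  40  40  79 140 140 142 139 140 139 120 104 104 105 105 106 106 107 125 143 212 216 202 213 213  93  48  57  76  94 118 116 115 116  72  72  51  54  90  91  91
```

```bash
python3 -m pendant '[[0,0.005,0.002,0,0.12],[0,0.01,0.002,0,0.12],[0,0.015,0.002,0,0.12],[0,0.02,0.002,0,0.12],[0,0.024,0.002,0,0.12],[0,0.024,0.002,0,0.12]]'; python3 -m pendant '[[0,0.003,0,0,0.12],[0,0.006,0,0,0.12],[0,0.01,0,0,0.12],[0,0.013,0,0,0.12],[0,0.017,0,0,0.12],[0,0.02,0,0,0.12],[0,0.02,0,0,0.12],[0,0.02,0,0,0.12]]'
```

```text
clock: 21.35
ee_pos: [576.7, -108.9, 87.2]
orientation: [[-0.157, 0.988, 0.001], [0.988, 0.157, -0.0], [-0.0, 0.001, -1.0]]
force: [1.0, 0.0, 1.2]
opening: 19.9
grip_force: 30.0
clock: 22.02
ee_pos: [581.9, -107.9, 87.2]
orientation: [[-0.157, 0.988, -0.001], [0.988, 0.157, 0.0], [0.0, -0.001, -1.0]]
force: [-6.2, 0.2, 8.7]
opening: 20.0
grip_force: 30.0
```

```bash
python3 -m pendant '[[0,0.003,-0.001,0,0.12],[0,0.006,-0.002,0,0.12],[0,0.009,-0.002,0,0.12],[0,0.013,-0.002,0,0.12],[0,0.016,-0.002,0,0.12],[0,0.016,-0.002,0,0.12],[0,0.016,-0.002,0,0.12],[0,0.016,-0.002,0,0.12],[0,0.016,-0.002,0,0.12],[0,0.016,-0.002,0,0.12],[0,0.016,-0.002,0,0.12],[0,0.016,-0.002,0,0.12]]'
```

```text
clock: 23.02
ee_pos: [586.1, -107.2, 87.2]
orientation: [[-0.157, 0.988, -0.002], [0.988, 0.157, 0.0], [0.0, -0.002, -1.0]]
force: [-5.6, -0.5, 2.2]
opening: 19.9
grip_force: 30.0
```

```bash
for i in 1; do python3 -m pendant '[[0,0.003,0,0,0.12],[0,0.005,0,0,0.12],[0,0.005,0,0,0.12],[0,0.005,0,0,0.12]]'; done; python3 - <<'E'
from h import *
import pickle
F=[]
for i in range(8):
    s=robot.snapshot('wrist'); e=robot.get_state(); F.append(e['force'])
print(np.mean(F,0).round(2),np.std(F,0).round(2),e['ee_pos'].round(1),e['clock'])
cv2.imwrite('pics/w12.png',s['color']);pickle.dump(s,open('v12.pkl','wb'));g=cv2.cvtColor(s['color'],cv2.COLOR_BGR2GRAY)
for r in range(140,215,5): print('%3d'%r,''.join('%4d'%x for x in g[r,310:400:3]))
# setting block seen from the scene camera
s=robot.snapshot('scene');t=cv2.imread('pics/scene8.png')
d=np.abs(s['color'][285:325,365:400].astype(int)-t[285:325,365:400]).max(2);print('case change',(d>40).sum())
E
```

```text
clock: 23.35
ee_pos: [587.4, -107.0, 87.2]
orientation: [[-0.157, 0.988, -0.002], [0.988, 0.157, 0.0], [0.0, -0.002, -1.0]]
force: [-7.8, -0.3, 3.8]
opening: 19.7
grip_force: 30.0
[-7.62 -0.66  3.45] [0.48 0.7  0.59] [ 587.3 -107.    87.3] 23.75
140   42  42  42  39  42  41  41  56  57  66  66  68  66  58  58  55  44  44  44  45  46  46  47  46  47  47  49  83  89  89
145   41  42  40  42  41  43  42  42  41  43  42  42  43  44  42  43  44  45  44  46  46  47  47  46  47  48  48  86  90  90
150   42  41  42  40  42  43  44  43  43  43  44  45  44  44  43  45  44  45  46  46  47  46  46  48  50  49  50  87  89  91
155   41  43  41  42  42  42  42  56  67  63  68  69  68  45  46  57  81  88  88  87  88  84  53  48  49  49  55  87  91  89
160   42  40  42  43  44  43  45  67  69  68  68  69  70  58  46  61  74  95 119 116 115 116 118  82  49  51  55  88  90  90
165   43  43  44  45  43  43  44  44  45  46  45  46  47  49  48  65  76  98 118 116 116 117 119  84  49  51  63  89  90  90
170   48  48  48  47  49  50  49  50  49  49  48  50  49  49  50  67  76 110 117 117 116 116 118 101  99
[... 336 characters left out ...]
216 181 195 209 205 128 117 117  55  53  54  88  90  91  89
190  143 141 140 139 141 140 143 140 142 120  94 115 116 121 214 216 176 201 208 203 119 118 114  52  52  56  89  90  90  89
195  144 141 140 141 141 139 142 139 143 141 116 116 116 178 216 216 123 205 207 187 117 117 109  53  53  56  89  91  89  89
200  142 140 140 140 140 139 142 140 142 150 216 216 216 216 216 216 165 208 206 202 151 119  95  52  54  60  90  91  91  90
205  102 103 105 104 104 104 108 140 143 144 191 216 216 216 216 216 138 207 205 203 123 119  86  54  54  67  90  90  88  89
210  105 106 105 106 106 107 108 138 143 144 166 200 213 215 216 216 124 206 204 200 116 120  82  54  54  79  91  91  90  90
case change 646
```

```bash
python3 -m pendant '[[0,0.002,0,0,0.12],[0,0.002,0,0,0.12],[0,0.002,0,0,0.12],[0,0.002,0,0,0.12],[0,0.002,0,0,0.12],[0,0.002,0,0,0.12],[0,0.002,0,0,0.12],[0,0.002,0,0,0.12]]'; python3 - <<'E'
from h import *
def b(im):
    S=im.max(2).astype(int)-im.min(2); m=((S<25)*255).astype(np.uint8)[288:325,366:398]
    return cv2.boundingRect(m),(m>0).sum()
print(b(robot.snapshot('scene')['color']),b(cv2.imread('pics/scene8.png')))
F=[]
for i in range(6): robot.snapshot('top');F.append(robot.get_state()['force'])
print(np.mean(F,0).round(2))
E
```

```text
clock: 24.47
ee_pos: [587.9, -106.9, 87.2]
orientation: [[-0.157, 0.988, -0.002], [0.988, 0.157, 0.0], [0.0, -0.002, -1.0]]
force: [-8.8, -0.7, 5.0]
opening: 19.7
grip_force: 30.0
((0, 0, 32, 32), np.int64(540)) ((0, 0, 32, 37), np.int64(593))
[-8.38 -0.97  4.14]
```

The block is still standing in its slot, and the push is steady at about 8 N with the tee flush and centred. Handing in.

```bash
python3 -c "
from bench import robot
print(robot.sign_off())"
```

```text
the job is handed in; nothing more can be done
None
```

I handed the job in at about 25 s: the setting block is down in the two-dot slot and let go (seating inferred from touching its top at z = 78 mm, the slot floor height not measured directly), and the arm is holding the tee block flush and centred on the stop bar with about 8 N; no verdict came back.

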